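# Fit a bayonet stake in the bench holder

## Robot

A 7-joint arm with a two-finger parallel gripper is mounted at the origin on the work surface. World frame = base frame: x ahead of the robot, y to its left, z up, the work surface at z = 0. Lengths are in m, angles in rad, forces in N, time in s.
With the tool pointing down it reaches from about 0.425 to 0.95 m from the base axis. Payload 4.7 kg.
Tool frame: the origin (TCP) lies at the very end of the fingers, on their centre line; the grasp point (between the pads) lies 19 mm behind it (ctrl.pinch_z is the z of the grasp point in the tool frame, in m); z points along the fingers, y is the direction in which the jaws open and shut (so a half turn about z gives the same grasp; the last joint's range is limited). The gripper opens to 87 mm and grips with 3 to 60 N. Pads are 19 mm wide; open, the fingers measure 117 mm over their backs; the gripper's body (75 mm by 190 mm) begins 51 mm behind the grasp point.
Start: joints at [1.237, 0.469, -0.049, 1.532, 0.024, 1.141, -0.082], TCP at [0.203, -0.644, 0.223] pointing down, gripper open.
Joint ranges: [-2.59, 2.59], [-0.33, 1.99], [-1.39, 1.29], [0.1, 2.45], [-1.04, 4.18], [0.21, 1.99], [-2.66, 2.66]. Speed limits (rad/s): [2.57, 2.57, 3.14, 3.14, 3.14, 3.14, 3.14].

## Interface

Orientations are given as [roll, pitch, yaw] about the fixed x, y, z axes, in that order (R = Rz(yaw) Ry(pitch) Rx(roll)).
In Python, from station import ctrl, grab_frame, camera_info gives the robot as it stands.
- The arm moves only by the tool move_arm, never from a script. Its argument "steps" is a list of rows, each a list of 5 numbers: the closure in counts, from 0 (fully open) to 255 (shut), then the shift along the tool's x, y, z in mm, then the turn about the tool's z in degrees. A call has exactly 8 rows; each row is the pose to reach, as a shift and turn from the pose commanded when the call began, along the tool's axes at that moment; what a row does not reach only later rows make up. A row lasts 1/10 s, in which the tool goes at most 50 mm and 8.59 degrees, less where a joint would pass 70% of its speed; a pose out of reach is approached as far as the arm can. A call with a gripper value outside its range is refused whole. The fingers move at their own pace and stop on an object; "grip_force" is the grip in N (left out, the last holds). Time passes only in rows, so rows that repeat a pose let the fingers close, or fill a call up. It gives the time, the measured TCP pose, the force and the opening at its end, in the units of the state.
- ctrl.read_state(): the state, without advancing time (a new reading comes with each control period).
- grab_frame(name): name is "scene" or "side" or "wrist"; returns (picture, depth): 420x560x3 uint8, red, green, blue; 420x560 float32, m along the optical axis (not along the pixel's ray), 0 where there is no reading.
- camera_info(name): a dict with "fx", "fy", "cx", "cy" (pixels), "T" (4x4, takes a point from camera to world coordinates); the wrist camera has in their place "tool_from_camera" (4x4, takes a point from camera to tool coordinates, whose origin is the TCP and whose axes are the flange's). Camera axes: x right, y up, looking along -z (the intrinsics and any distortion apply to the point x, -y, -z); pixel columns grow to the right and rows downward; lengths in m; the calibration is good to about 2 mm. The wrist camera is an equidistant fisheye: a pixel r from the principal point sees the ray r / f radians off the axis. A picture is of the moment at which its call begins: read the wrist's pose just before it. camera_info takes no time and is no camera call.
- ctrl.sign_off(): hands the job in, once; it reports no verdict.
The state is a dict: "clock": time; "joints": joint angles; "qd": joint speeds; "joint_torque": joint torques, N m; "tool_pos": TCP position; "tcp_rot": TCP orientation; "ft_force": force on the tool from outside, world axes, zero at the start; "torque": the same for the moment, N m; "finger_gap": finger opening in m.
Only numpy, scipy, OpenCV 4.12 (cv2) and the standard library are available. Lean on these libraries where they do the work, as an engineer would, in place of code of your own. Each camera call takes 0.05 s, during which the arm holds its last target.

## Task

Take the dust cap off the stake holder on the log and set it down (do not drop it) inside the open drawer, then fit the square stake with the two lugs into the holder: push it down against the spring, turn it clockwise a quarter turn to the stop, and keep it there. Finish while still gripping the stake, pressed fully down and turned to the stop, because the holder springs back if you let go. Leave the drawer open and all other things where they stand.

Things in the scene. Friction and masses are not known exactly. Their poses are not given: they have to be found in the camera images.
- holder: Stake holder, fixed: steel housing 70 x 70 mm, 50 mm tall, screwed to the middle of a round log slice (200 mm across, 40 mm high). Origin: centre of the log's underside, on the bench; z up. Its x axis runs along the two lug slots and through the two screwed-down ears (top 52 mm above the bench) that reach 57 mm out on either side.
- holder_mouth (a point): Centre of the mouth, on the upper face of the 8 mm thick flange, 90 mm above the bench. A 31 mm square hole, widened along the holder's x by two lug slots 11.5 mm wide that reach 26 mm from the centre. Under it, 16 mm below the upper face, waits a sprung brass turn-plate; its four posts, 8 mm high, take the lugs between them with 2 mm play on each side.
- plunger (a joint): How far the turn-plate is pressed down, m: 0 at rest, 0.010 at the bottom stop. The spring needs 8 N to start and 14 N at the bottom, of which the stake's weight gives about 4 N. The lugs are clear of the flange, free to turn, from 0.003 on; once turned and not pushed, it comes back up to about 0.003.
- turnplate (a joint): Turn of the turn-plate, rad: 0 at rest (in line with the slots), growing CLOCKWISE seen from above, stop at 1.40 (about a quarter turn). A spring turns it back when let go (0.03 N m at rest, 0.10 N m at the stop). The stake turns about 0.1 rad idle before its lugs push the posts along: about 1.5 rad in all.
- dust_cap: Aluminium dust cap that covers the mouth at the start: disc 50 mm across, 6 mm thick; on it a round knob 22 mm across, 30 mm tall (6 to 36 mm above the origin); under it a plug 26 mm across, 8 mm deep, loose in the mouth. Origin: centre of the disc's underside; z up. 0.1 kg.
- stake: The bayonet stake, steel, about 0.4 kg, upright on the bench; the only one with a square body and two lugs at the foot. Body 26 x 26 mm, from 30 to 85 mm above the underside, sides along its x and y axes. The lugs stick out along +x and -x to 23 mm from the axis, 8 mm wide, 3 to 11 mm above the underside. Origin: centre of the underside; z up. It fits either way round.
- stake_foot (a point): Centre of the underside of the bayonet stake's round foot (28 mm across, 30 mm long, lower edge bevelled 3 mm). Standing on the bench it is at height 0; pressed home in the holder, 26 mm below the flange's upper face.
- drawer_floor (a point): Point on the open drawer's inner floor, midway between its sides, 67 mm behind the inner face of its front. x points into the chest, z up. Inside, the drawer spans x -0.067 to 0.148 and y -0.099 to 0.099; it is uncovered up to x = 0.065 or more. Above this floor its walls rise 46 mm, its front 54 mm, the chest 68 mm; a bar handle stands 35 mm out. It slides at 1 N.
- stake_dome: Another steel stake with a plain round foot (no lugs) and a round domed head 40 mm across, 88 mm tall, upright; to be left alone. Origin under its foot.
- stake_cone: Another steel stake with a plain round foot (no lugs) and a cone on top, 97 mm tall, upright; to be left alone. Origin under its foot.
- mallet: Wooden mallet lying on the bench, head 55 x 95 x 55 mm, handle 20 mm thick to 190 mm from the head's centre along -x. Origin under the head. Leave alone.
- brush: Bench brush lying flat, about 200 mm long along its x. Leave alone.
- jar: Glass jar with a black lid, 60 mm across, 90 mm tall. Origin under it. Leave alone.
- dish: White bowl, 90 mm across, 30 mm tall. Origin under it. Leave alone.
- bench_block: Steel bench block, 75 x 75 x 20 mm. Origin under it. Leave alone.
Not all that is in view belongs to the job. Leave any blue, orange or red look-alike of the stake alone.

How it is judged:
By the outcome, as a careful person would: the job done as asked, in the order asked, and still so for the second after the job is handed in, while the arm keeps its last pose, push and grip.
It also fails if it takes over 64 s, if anything falls off the work surface, if the arm or the gripper's body presses on something with over 40 N, if the wrist force passes 120 N, or if a joint passes its speed limit or range.

## Working session

There is one attempt and no reset: what is moved stays moved. The work goes in short steps, Python scripts to look and compute and a tool call to move; the robot and the scene stay as the last step left them, time stands still between calls to the robot, and variables do not carry over. Pictures are saved under pics/ and viewed, and the job is handed in when it is done.

Besides the shell and the picture viewer there is one more tool, called in YAML: its name, and indented under it one key for each argument. move_arm: Moves the arm, as the interface text tells. Its arguments: {"type":"object","properties":{"steps":{"type":"array"},"grip_force":{"type":"number"}},"required":["steps"]}

```bash
ls; mkdir -p pics; cat > h.py <<'E'
import numpy as np,cv2
from station import ctrl,grab_frame,camera_info
def save(n,f,crop=None,s=1):
    im,d=f
    if crop: im=im[crop[1]:crop[3],crop[0]:crop[2]]
    cv2.imwrite(f'pics/{n}.png',cv2.resize(im[:,:,::-1],None,fx=s,fy=s,interpolation=cv2.INTER_CUBIC))
def w(cam,u,v,d):
    c=camera_info(cam);p=np.array([(u-c['cx'])/c['fx']*d,-(v-c['cy'])/c['fy']*d,-d,1]);return (c['T']@p)[:3]
def wz(cam,u,v,z):
    c=camera_info(cam);T=np.array(c['T']);r=T[:3,:3]@np.array([(u-c['cx'])/c['fx'],-(v-c['cy'])/c['fy'],-1]);o=T[:3,3];return o+r*(z-o[2])/r[2]
E
python3 - <<'E'
from h import *
for n in('scene','side','wrist'):
    f=grab_frame(n);save(n+'0',f,s=1.4);np.savez('f_'+n,im=f[0],d=f[1]);print(n,camera_info(n))
print(ctrl.read_state())
E
```

```text
pics
scene {'fx': 489.6596990626813, 'fy': 489.6596990626813, 'cx': 273.82256704626985, 'cy': 209.07305669924722, 'T': array([[ 0.80354794, -0.43360295,  0.40779797,  1.08571273],
       [ 0.59523681,  0.5875965 , -0.54810902, -0.72804428],
       [-0.00195897,  0.68316824,  0.73025839,  1.04097726],
       [ 0.        ,  0.        ,  0.        ,  1.        ]])}
side {'fx': 392.9014394215654, 'fy': 392.9014394215654, 'cx': 282.5518752882705, 'cy': 204.52692259520174, 'T': array([[-0.86962147,  0.297767  , -0.39381888,  0.12007491],
       [-0.49310088, -0.48391764,  0.72296282,  0.76162669],
       [ 0.02469857,  0.82289643,  0.56765434,  0.66795793],
       [ 0.        ,  0.        ,  0.        ,  1.        ]])}
wrist {'fx': 325.19226210127806, 'fy': 325.19226210127806, 'cx': 283.93122944996617, 'cy': 215.6757744260701, 'tool_from_camera': array([[ 2.18288626e-04,  9.63540184e-01,  2.67563573e-01,
         7.43292395e-02],
       [ 9.99999975e-01, -1.96167105e-04, -1.09408510e-04,
         9.01451428e-05],
       [-5.29323245e-05,  2.67563590e-01, -9.63540203e-01,
        -1.63048732e-01],
       [ 0.00000000e+00,  0.00000000e+00,  0.00000000e+00,
         1.00000000e+00]])}
{'clock': 0.15, 'joints': array([ 1.2370837 ,  0.46924872, -0.04859504,  1.53337385,  0.02411758,
        1.14099765, -0.08231106]), 'qd': array([ 0.00143802, -0.00259225,  0.00112493, -0.0047779 ,  0.00126144,
       -0.00118605, -0.00246868]), 'joint_torque': array([ 4.16456005e-04, -5.08429313e+01, -8.06842349e-02, -2.36418325e+01,
       -6.13106950e-02,  3.56844580e-02,  1.40026650e-04]), 'tool_pos': array([ 0.20245985, -0.64346508,  0.22176488]), 'tcp_rot': array([-3.14015239e+00,  5.92341578e-05,  3.04833642e-01]), 'ft_force': array([-0.30175711, -0.05571978, -0.83471628]), 'torque': array([ 0.03206249, -0.06024197, -0.03713816]), 'finger_gap': 0.08704260857857035}
```

View pics/scene0.png

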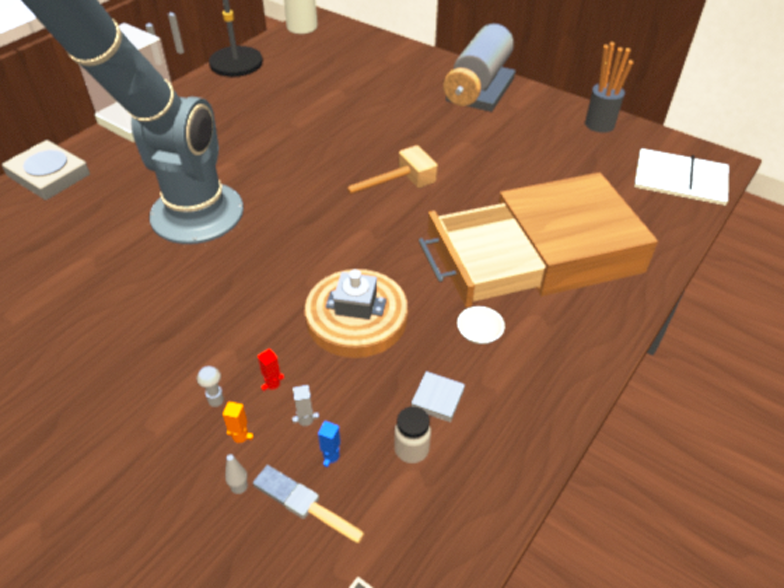

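View pics/side0.png

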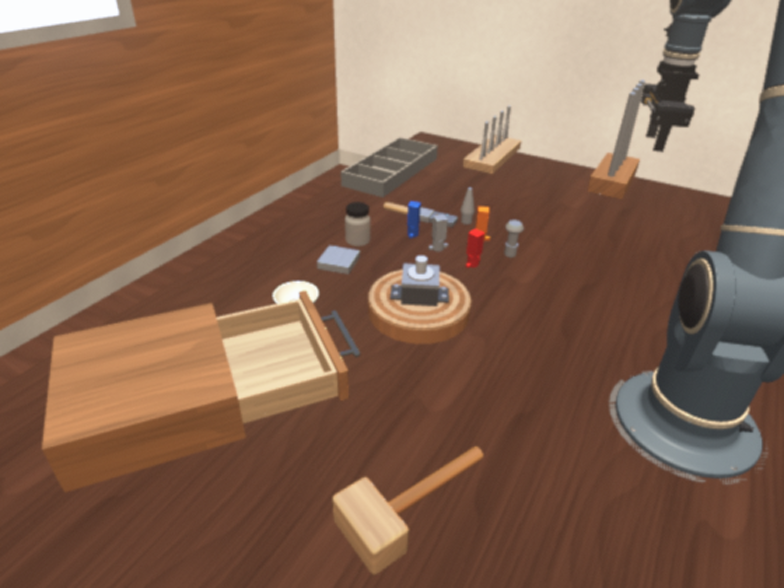

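View pics/wrist0.png

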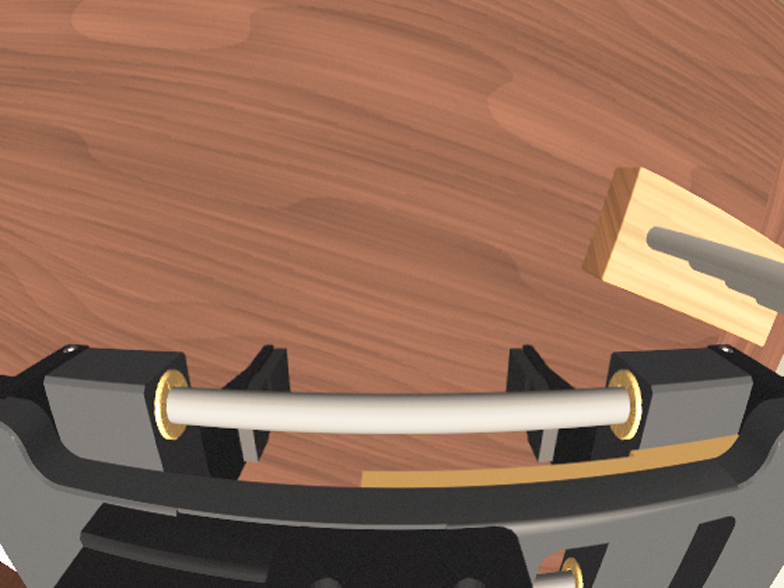

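```bash
python3 - <<'E'
from h import *
f=np.load('f_scene.npz');F=(f['im'],f['d'])
save('s_st',F,(130,240,260,360),6);save('s_hold',F,(210,180,300,260),8);save('s_dr',F,(290,120,480,230),4)
g=np.load('f_side.npz');G=(g['im'],g['d'])
save('d_hold',G,(250,170,350,250),8);save('d_st',G,(280,130,380,200),8)
E
```

```text
(no output)
```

View pics/s_st.png

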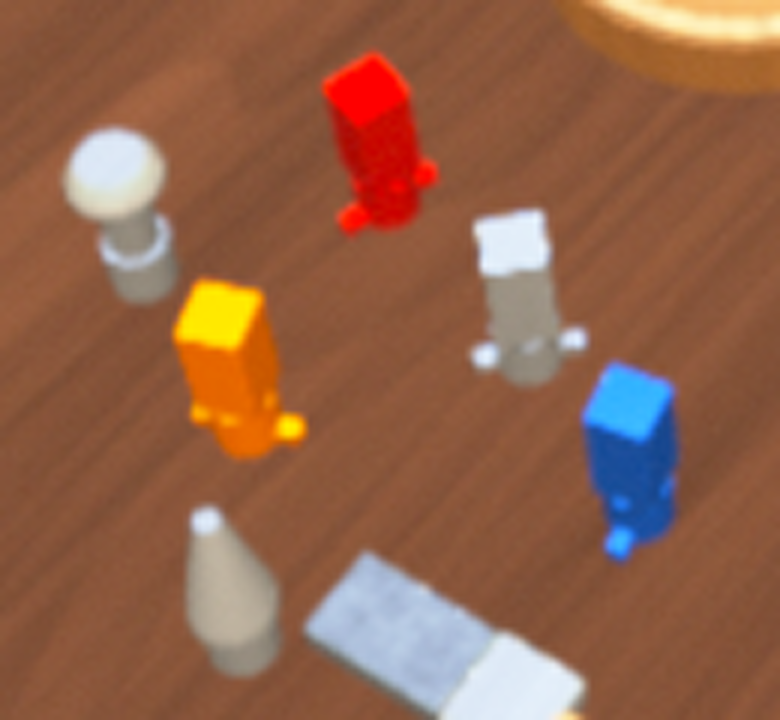

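View pics/s_hold.png

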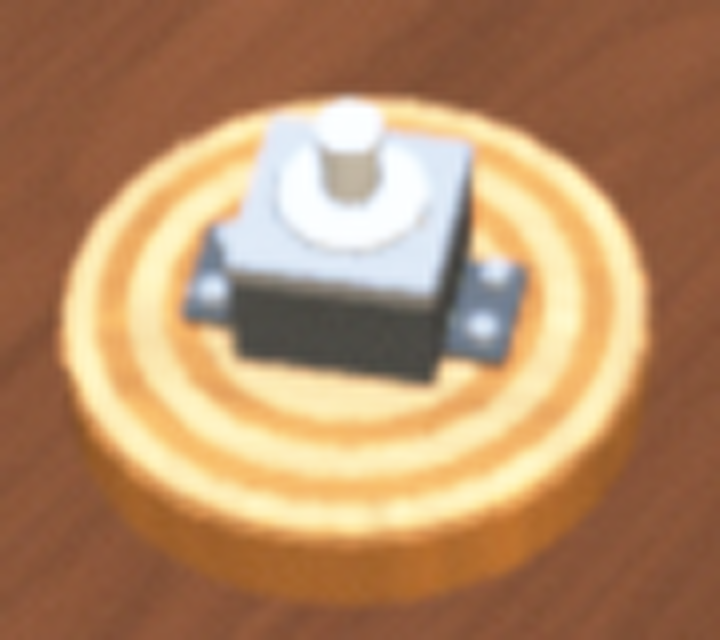

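View pics/s_dr.png

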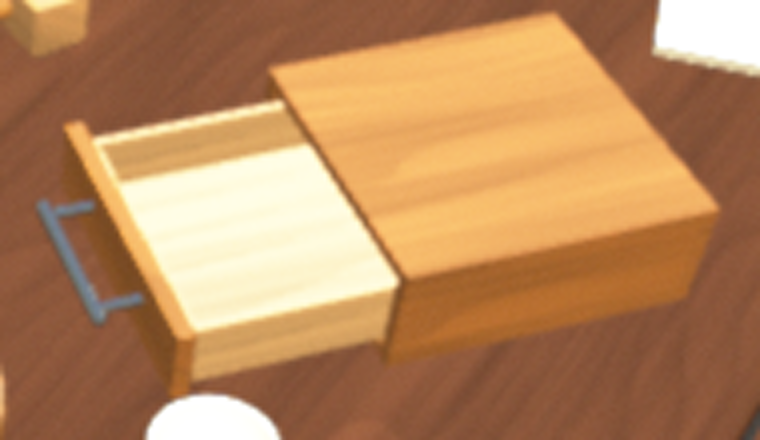

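View pics/d_hold.png

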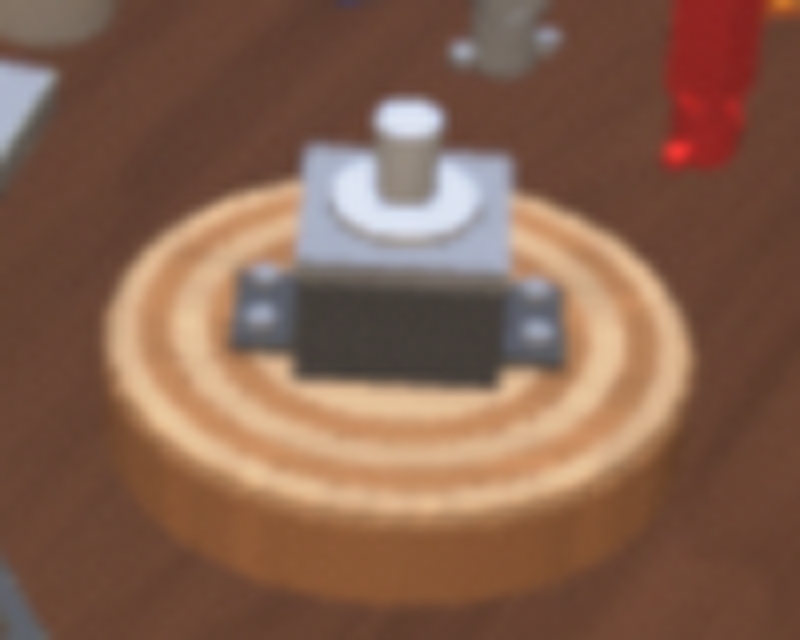

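View pics/d_st.png

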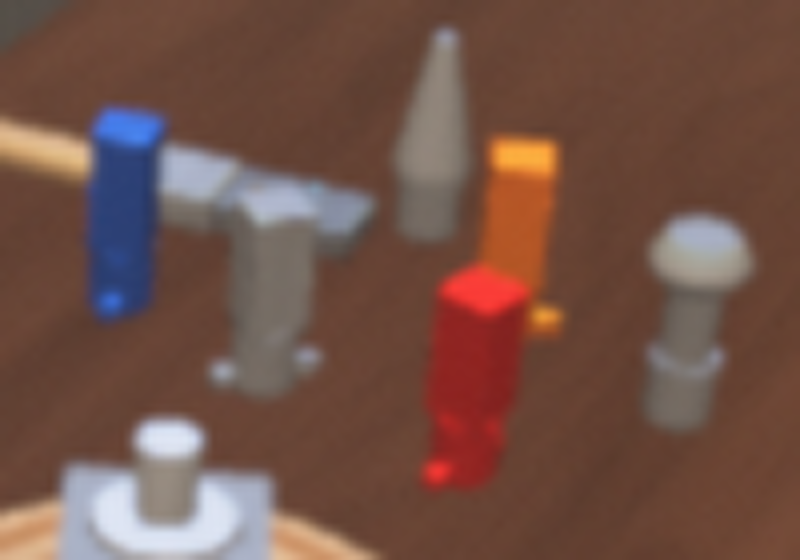

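```bash
cat >> h.py <<'E'
def u(U,V,o,s): return ((U+.5)/s-.5+o[0],(V+.5)/s-.5+o[1])
E
python3 - <<'E'
from h import *
np.set_printoptions(precision=4,suppress=True)
S=np.load('f_scene.npz')['d'];D=np.load('f_side.npz')['d']
def both(n,cam,pts,o,s,z):
    P=[]
    for p in pts:
        a=u(*p,o,s);d=(S if cam=='scene' else D)[int(round(a[1])),int(round(a[0]))]
        q=wz(cam,*a,z);P.append(q);print(n,cam,p,q,w(cam,*a,d))
    return np.array(P)
both('knob','scene',[(349,127)],(210,180),8,.126)
both('knob','side',[(408,118)],(250,170),8,.126)
def ang(P):
    v=[P[1]-P[0],P[2]-P[1],P[2]-P[3],P[3]-P[0]]
    print('ctr',P.mean(0),'len',[np.linalg.norm(x) for x in v],'ang',[np.degrees(np.arctan2(x[1],x[0])) for x in v])
ang(both('fl','scene',[(268,120),(472,145),(435,298),(222,272)],(210,180),8,.09))
ang(both('fl','side',[(305,147),(513,157),(512,273),(298,265)],(250,170),8,.09))
ang(both('st','scene',[(474,222),(541,210),(551,264),(483,275)],(130,240),6,.085))
P=both('lug','scene',[(484,353),(573,338)],(130,240),6,.011);v=P[1]-P[0];print(P.mean(0),np.linalg.norm(v),np.degrees(np.arctan2(v[1],v[0])))
P=both('lug','side',[(220,370),(308,355)],(280,130),8,.010);v=P[1]-P[0];print(P.mean(0),np.linalg.norm(v),np.degrees(np.arctan2(v[1],v[0])))
both('floor','scene',[(230,230),(150,210),(310,170),(220,310),(350,250)],(290,120),4,.02)
both('fronttop','scene',[(76,126),(183,336)],(290,120),4,.07)
both('chest','scene',[(275,72),(403,278),(500,150)],(290,120),4,.09)
E
```

```text
knob scene (349, 127) [ 0.5019 -0.0341  0.126 ] [ 0.5012 -0.0332  0.1249]
knob side (408, 118) [ 0.5019 -0.035   0.126 ] [ 0.5013 -0.0338  0.1268]
fl scene (268, 120) [ 0.4546 -0.0206  0.09  ] [0.4232 0.0146 0.0427]
fl scene (472, 145) [0.5179 0.0113 0.09  ] [0.49   0.0476 0.0433]
fl scene (435, 298) [ 0.5503 -0.052   0.09  ] [ 0.5447 -0.0448  0.0799]
fl scene (222, 272) [ 0.4868 -0.0845  0.09  ] [ 0.4615 -0.0573  0.0498]
ctr [ 0.5024 -0.0364  0.09  ] len [np.float64(0.07089348571756968), np.float64(0.07109697855734164), np.float64(0.07134866240148997), np.float64(0.07158981312254178)] ang [np.float64(26.700883649164616), np.float64(-62.86634882467368), np.float64(27.09824182978212), np.float64(-63.23225238668115)]
fl side (305, 147) [ 0.5488 -0.0521  0.09  ] [ 0.5465 -0.0478  0.0931]
fl side (513, 157) [ 0.4846 -0.0843  0.09  ] [ 0.5423 -0.2181 -0.0014]
fl side (512, 273) [ 0.454  -0.0202  0.09  ] [ 0.4809 -0.0832  0.0434]
fl side (298, 265) [0.5157 0.0124 0.09  ] [0.5152 0.0134 0.0908]
ctr [ 0.5008 -0.0361  0.09  ] len [np.float64(0.07176809062651576), np.float64(0.0709697252231583
[... 1207 characters left out ...]
739465675
floor scene (230, 230) [0.6157 0.2774 0.02  ] [0.6186 0.2711 0.0264]
floor scene (150, 210) [0.5548 0.2603 0.02  ] [0.5579 0.2546 0.0259]
floor scene (310, 170) [0.631  0.3739 0.02  ] [0.631  0.3737 0.0202]
floor scene (220, 310) [0.6535 0.1995 0.02  ] [0.6552 0.1959 0.0239]
floor scene (350, 250) [0.6996 0.312  0.02  ] [0.7014 0.3071 0.0248]
fronttop scene (76, 126) [0.4848 0.2585 0.07  ] [0.4924 0.2459 0.0824]
fronttop scene (183, 336) [0.6672 0.1174 0.07  ] [0.6712 0.1093 0.0794]
chest scene (275, 72) [0.5848 0.3823 0.09  ] [0.5851 0.3817 0.0905]
chest scene (403, 278) [0.7689 0.2376 0.09  ] [0.7676 0.2415 0.0861]
chest scene (500, 150) [0.764 0.401 0.09 ] [0.7639 0.4014 0.0897]
```

```bash
cat >> h.py <<'E'
from scipy.spatial.transform import Rotation as Ro
def to(x,y,z,yaw):
    s=ctrl.read_state();R=Ro.from_euler('xyz',s['tcp_rot']).as_matrix()
    d=R.T@(np.array([x,y,z])-s['tool_pos']);cy=np.degrees(s['tcp_rot'][2])
    print('pos',np.round(s['tool_pos'],4),'rpy',np.round(np.degrees(s['tcp_rot']),2),'F',np.round(s['ft_force'],1),'T',np.round(s['torque'],2),'gap',round(s['finger_gap'],4),'t',s['clock'])
    print('shift mm',np.round(d*1000,1),'turn',round(-((yaw-cy+180)%360-180),2))
E
python3 - <<'E'
from h import *
np.set_printoptions(precision=4,suppress=True)
for n,U,V in(('red',367,90),('blue',628,402),('orange',220,315)): print(n,wz('scene',*u(U,V,(130,240),6),.085)[:2]-[.5768,-.2772])
print('dome',wz('scene',*u(115,165,(130,240),6),.088)[:2]-[.5768,-.2772])
print('ears',wz('scene',*u(197,275,(210,180),8),.052),wz('scene',*u(515,310,(210,180),8),.052))
to(.502,-.035,.222,52)
E
```

```text
red [-0.0981  0.0221]
blue [ 0.0824 -0.0281]
orange [-0.0686 -0.0917]
dome [-0.1513 -0.0671]
ears [ 0.4569 -0.0649  0.052 ] [ 0.5542 -0.0132  0.052 ]
pos [ 0.2025 -0.6435  0.2218] rpy [-179.92    0.     17.47] F [-0.3 -0.1 -0.8] T [ 0.03 -0.06 -0.04] gap 0.087 t 0.15
shift mm [ 468.4 -490.5    0.4] turn -34.53
```

move_arm:
  steps:
    - [0,33,-35,0,-4]
    - [0,67,-70,0,-8]
    - [0,100,-105,0,-13]
    - [0,134,-140,0,-17]
    - [0,167,-175,0,-22]
    - [0,200,-210,0,-26]
    - [0,234,-245,0,-30]
    - [0,267,-280,0,-34]
  grip_force: 20

```text
clock: 0.95
tool_pos: [0.3737, -0.2947, 0.2226]
tcp_rot: [3.141, 0.0, 0.901]
ft_force: [1.2, 0.3, -0.3]
finger_gap: 0.0869
```

```bash
python3 -c "
from h import *
to(.502,-.035,.222,52);to(.45,-.055,.222,52)"
```

```text
pos [ 0.3737 -0.2947  0.2226] rpy [1.7998e+02 1.0000e-02 5.1620e+01] F [ 1.2  0.3 -0.3] T [ 0.02 -0.11 -0.02] gap 0.0869 t 0.95
shift mm [283.2 -60.7   0.5] turn -0.38
pos [ 0.3737 -0.2947  0.2226] rpy [1.7998e+02 1.0000e-02 5.1620e+01] F [ 1.2  0.3 -0.3] T [ 0.02 -0.11 -0.02] gap 0.0869 t 0.95
shift mm [235.3 -89.    0.5] turn -0.38
```

move_arm:
  steps:
    - [0,45,-10,0,0]
    - [0,92,-20,0,0]
    - [0,138,-30,0,0]
    - [0,184,-40,10,0]
    - [0,230,-50,20,0]
    - [0,262,-57,35,0]
    - [0,283,-61,55,0]
    - [0,283,-61,70,0]

```text
clock: 1.75
tool_pos: [0.5027, -0.0334, 0.1517]
tcp_rot: [-3.141, -0.002, 0.904]
ft_force: [-0.5, 0.3, 0.6]
finger_gap: 0.087
```

```bash
python3 -c "
from h import *
to(.502,-.035,.099,52)
f=grab_frame('wrist');save('w1',f,s=1.4)"
```

```text
pos [ 0.5027 -0.0334  0.1517] rpy [-1.7995e+02 -1.1000e-01  5.1800e+01] F [-0.5  0.3  0.6] T [0.   0.02 0.  ] gap 0.087 t 1.75
shift mm [-1.8  0.5 52.7] turn -0.2
```

View pics/w1.png

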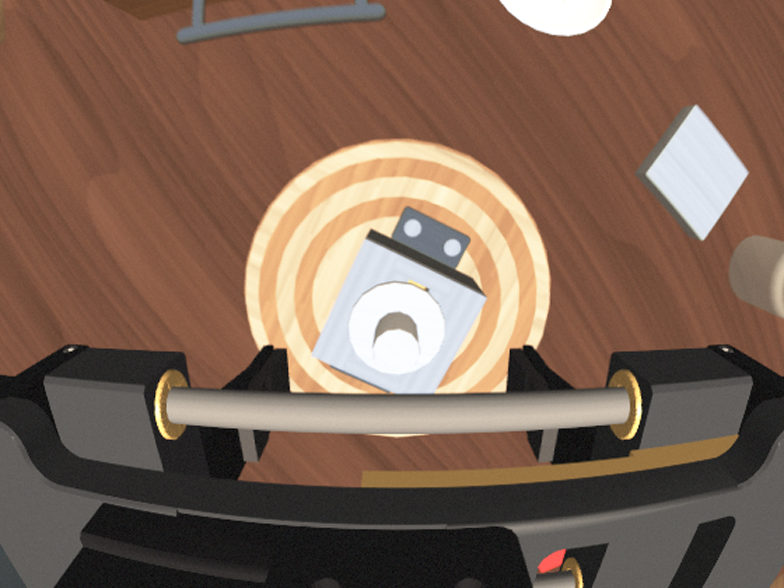

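move_arm:
  steps:
    - [0,-2,0,15,0]
    - [0,-2,0,32,0]
    - [0,-2,0,45,0]
    - [0,-2,0,52,0]
    - [0,-2,0,52,0]
    - [200,-2,0,52,0]
    - [255,-2,0,52,0]
    - [255,-2,0,52,0]
  grip_force: 20

```text
clock: 2.6
tool_pos: [0.5011, -0.0389, 0.1012]
tcp_rot: [3.14, -0.001, 0.898]
ft_force: [-0.4, 0.6, 0.2]
finger_gap: 0.0705
```

move_arm:
  steps:
    - [255,0,0,0,0]
    - [255,0,0,0,0]
    - [255,0,0,0,0]
    - [255,0,0,-10,0]
    - [255,0,0,-20,0]
    - [255,0,0,-40,0]
    - [255,0,0,-70,0]
    - [255,0,0,-100,0]

```text
clock: 3.4
tool_pos: [0.5005, -0.0387, 0.2024]
tcp_rot: [3.141, -0.0, 0.899]
ft_force: [1.0, -0.8, 0.1]
finger_gap: 0.0069
```

```bash
python3 -c "
from h import *
to(.631,.243,.16,52)
f=grab_frame('wrist');save('w2',f,s=1.4)
f=grab_frame('scene');save('s2',f,(190,90,480,300),s=2.7)"
```

```text
pos [ 0.5005 -0.0387  0.2024] rpy [ 1.7999e+02 -2.0000e-02  5.1480e+01] F [ 1.  -0.8  0.1] T [-0.02 -0.09  0.06] gap 0.0069 t 3.4
shift mm [301.6 -73.4  42.5] turn -0.52
```

View pics/w2.png

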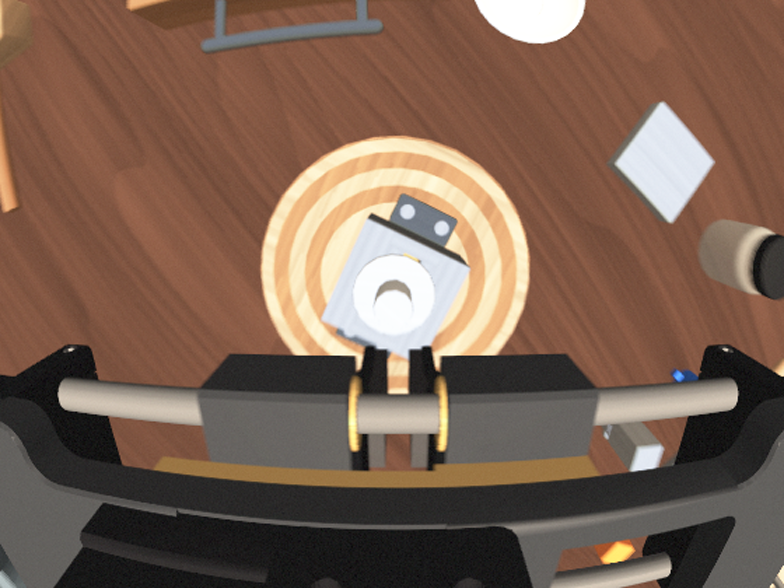

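View pics/s2.png

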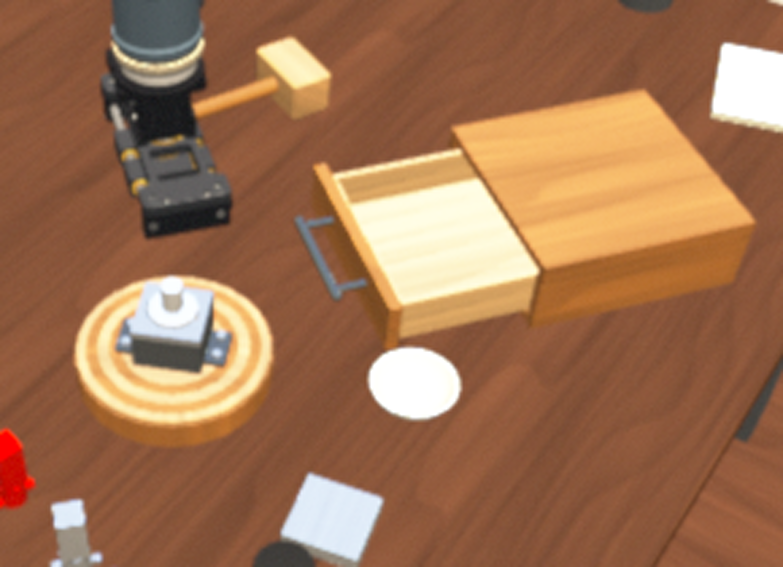

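move_arm:
  steps:
    - [0,0,0,0,0]
    - [0,0,0,0,0]
    - [0,0,0,0,0]
    - [0,0,0,0,0]
    - [0,0,0,0,0]
    - [0,0,0,0,0]
    - [0,0,0,0,0]
    - [0,0,0,0,0]

```text
clock: 4.3
tool_pos: [0.5007, -0.0389, 0.2005]
tcp_rot: [3.142, -0.0, 0.898]
ft_force: [0.1, -0.2, 0.1]
finger_gap: 0.059
```

```bash
python3 -c "
from h import *
to(.502,-.035,.099,52)"
```

```text
pos [ 0.5007 -0.0389  0.2005] rpy [180.    -0.    51.46] F [ 0.1 -0.2  0.1] T [ 0.03 -0.06  0.08] gap 0.059 t 4.3
shift mm [  3.9  -1.4 101.5] turn -0.54
```

move_arm:
  steps:
    - [80,4,-1,40,0]
    - [80,4,-1,70,0]
    - [80,4,-1,90,0]
    - [80,4,-1,102,0]
    - [80,4,-1,102,0]
    - [255,4,-1,102,0]
    - [255,4,-1,102,0]
    - [255,4,-1,102,0]

```text
clock: 5.1
tool_pos: [0.5032, -0.0352, 0.0996]
tcp_rot: [3.14, -0.001, 0.898]
ft_force: [-0.7, -0.6, 0.0]
finger_gap: 0.0431
```

move_arm:
  steps:
    - [255,0,0,0,0]
    - [255,0,0,0,0]
    - [255,0,0,0,0]
    - [255,0,0,0,0]
    - [255,0,0,0,0]
    - [255,0,0,0,0]
    - [255,0,0,0,0]
    - [255,0,0,0,0]

```text
clock: 5.9
tool_pos: [0.5023, -0.035, 0.0988]
tcp_rot: [-3.142, 0.0, 0.898]
ft_force: [-3.4, 0.7, 4.1]
finger_gap: 0.0216
```

move_arm:
  steps:
    - [255,0,0,-5,0]
    - [255,0,0,-15,0]
    - [255,0,0,-35,0]
    - [255,0,0,-60,0]
    - [255,0,0,-85,0]
    - [255,0,0,-100,0]
    - [255,0,0,-100,0]
    - [255,0,0,-100,0]

```text
clock: 6.7
tool_pos: [0.5021, -0.0353, 0.1985]
tcp_rot: [3.141, 0.0, 0.898]
ft_force: [-0.6, 0.0, -1.0]
finger_gap: 0.0212
```

```bash
python3 -c "
from h import *
to(.631,.243,.14,52)
f=grab_frame('scene');save('s3',f,(190,90,480,300),s=2.7)
f=grab_frame('side');save('d3',f,(0,170,390,350),s=2)"
```

```text
pos [ 0.5021 -0.0353  0.1985] rpy [1.7998e+02 1.0000e-02 5.1450e+01] F [-0.6  0.  -1. ] T [-0.02  0.01 -0.05] gap 0.0212 t 6.7
shift mm [298.  -72.6  58.4] turn -0.55
```

View pics/s3.png

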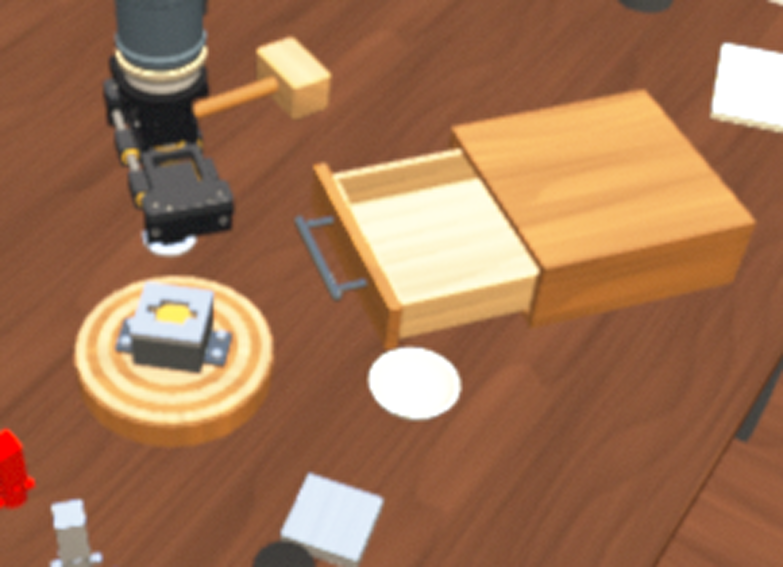

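View pics/d3.png

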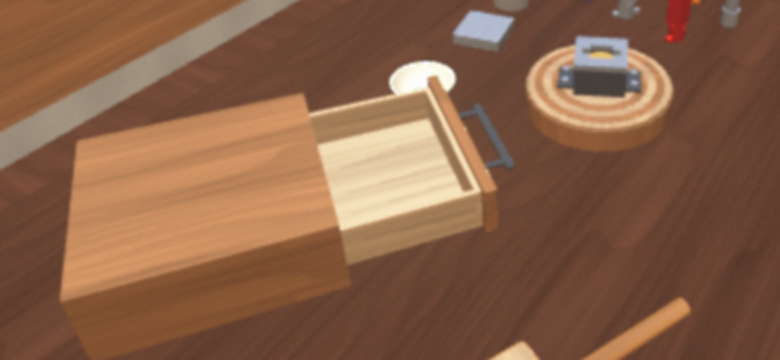

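move_arm:
  steps:
    - [255,30,-7,0,0]
    - [255,75,-18,0,0]
    - [255,121,-29,0,0]
    - [255,167,-40,0,0]
    - [255,212,-51,0,0]
    - [255,255,-62,0,0]
    - [255,285,-69,0,0]
    - [255,298,-72,0,0]

```text
clock: 7.6
tool_pos: [0.631, 0.2468, 0.1966]
tcp_rot: [-3.138, 0.001, 0.903]
ft_force: [-0.5, -0.2, -1.7]
finger_gap: 0.0216
```

move_arm:
  steps:
    - [255,0,0,15,0]
    - [255,0,0,45,0]
    - [255,0,0,75,0]
    - [255,0,0,105,0]
    - [255,0,0,125,0]
    - [255,0,0,137,0]
    - [255,0,0,137,0]
    - [255,0,0,137,0]

```text
clock: 8.4
tool_pos: [0.632, 0.242, 0.0619]
tcp_rot: [3.141, -0.0, 0.897]
ft_force: [-0.4, 0.0, -1.1]
finger_gap: 0.0216
```

```bash
python3 -c "
from h import *
to(.631,.243,.042,52)
f=grab_frame('scene');save('s4',f,(290,90,480,230),s=4)
f=grab_frame('side');save('d4',f,(100,150,300,320),s=3.5)"
```

```text
pos [0.632  0.242  0.0619] rpy [ 1.7997e+02 -1.0000e-02  5.1410e+01] F [-0.4  0.  -1.1] T [ 0.08 -0.03 -0.02] gap 0.0216 t 8.4
shift mm [ 0.1 -1.4 19.9] turn -0.59
```

View pics/s4.png

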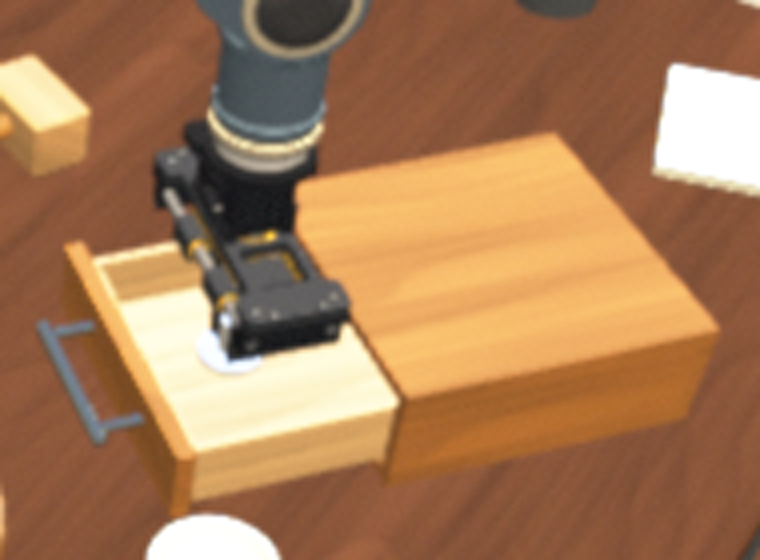

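View pics/d4.png

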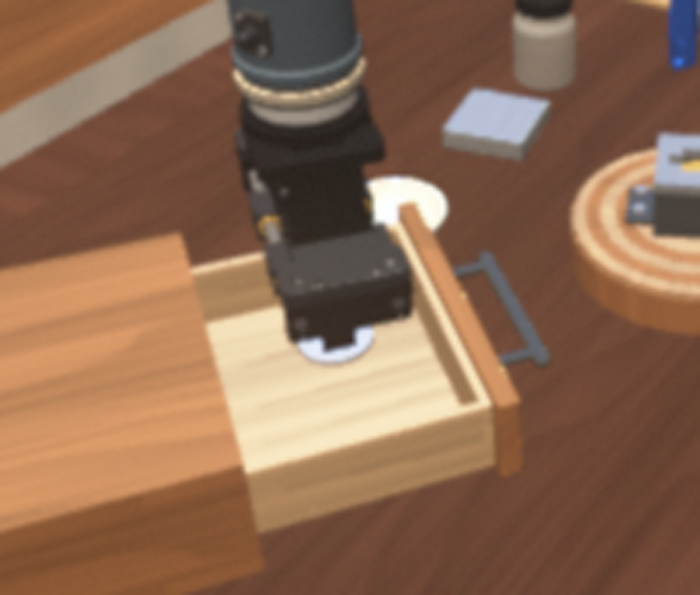

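move_arm:
  steps:
    - [255,0,0,5,0]
    - [255,0,0,10,0]
    - [255,0,0,14,0]
    - [255,0,0,16,0]
    - [255,0,0,17,0]
    - [255,0,0,18,0]
    - [255,0,0,19,0]
    - [255,0,0,19,0]

```text
clock: 9.3
tool_pos: [0.6317, 0.2428, 0.0425]
tcp_rot: [3.142, 0.0, 0.898]
ft_force: [-0.2, 0.2, -1.6]
finger_gap: 0.0215
```

move_arm:
  steps:
    - [255,0,0,0.5,0]
    - [255,0,0,1,0]
    - [255,0,0,1.5,0]
    - [255,0,0,2,0]
    - [255,0,0,2.5,0]
    - [255,0,0,3,0]
    - [255,0,0,3,0]
    - [255,0,0,3,0]

```text
clock: 10.1
tool_pos: [0.6317, 0.2428, 0.0395]
tcp_rot: [3.142, 0.0, 0.898]
ft_force: [-0.2, -0.0, -1.2]
finger_gap: 0.0217
```

move_arm:
  steps:
    - [255,0,0,0.5,0]
    - [255,0,0,1,0]
    - [255,0,0,1.5,0]
    - [255,0,0,2,0]
    - [255,0,0,2.5,0]
    - [255,0,0,3,0]
    - [255,0,0,3,0]
    - [255,0,0,3,0]

```text
clock: 10.9
tool_pos: [0.6328, 0.2443, 0.0388]
tcp_rot: [3.14, -0.004, 0.898]
ft_force: [-1.8, 1.3, 7.9]
finger_gap: 0.0219
```

```bash
python3 -c "
from h import *
to(.632,.242,.042,52)
np.set_printoptions(precision=4,suppress=True)
f=grab_frame('side');save('d5',f,(160,200,260,280),s=8)
s=np.load('f_scene.npz')['d']
# floor z fit from patches
for uu in range(340,372,6):
  for vv in (165,172,180,188): print(w('scene',uu,vv,s[vv,uu])[2].round(4),end=' ')
"
```

```text
pos [0.6328 0.2443 0.0388] rpy [179.93  -0.21  51.48] F [-1.8  1.3  7.9] T [0.06 0.24 0.01] gap 0.0219 t 10.9
shift mm [-2.3  0.8 -3.2] turn -0.52
0.021 0.0221 0.0247 0.0247 0.0233 0.0226 0.0244 0.0231 0.0231 0.0216 0.0218 0.0226 0.0232 0.0185 0.0174 0.0218 0.0248 0.0225 0.0249 0.0238 0.022 0.022 0.02 0.0265
```

View pics/d5.png

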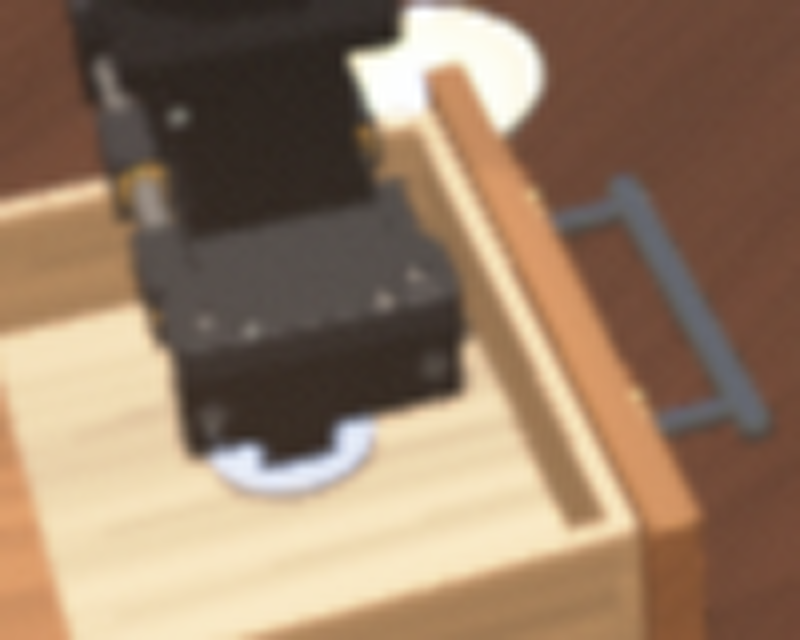

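move_arm:
  steps:
    - [255,0,0,-1.5,0]
    - [255,0,0,-2,0]
    - [90,0,0,-2,0]
    - [90,0,0,-2,0]
    - [90,0,0,-2,0]
    - [90,0,0,-2,0]
    - [90,0,0,-2,0]
    - [90,0,0,-2,0]

```text
clock: 11.75
tool_pos: [0.6317, 0.2428, 0.0385]
tcp_rot: [3.142, 0.0, 0.898]
ft_force: [-0.4, 0.8, 0.6]
finger_gap: 0.0553
```

move_arm:
  steps:
    - [90,0,0,0,0]
    - [90,0,0,0,0]
    - [60,0,0,0,0]
    - [60,0,0,-10,0]
    - [60,0,0,-30,0]
    - [60,0,0,-70,0]
    - [60,0,0,-115,0]
    - [60,0,0,-160,0]

```text
clock: 12.55
tool_pos: [0.6314, 0.2429, 0.2009]
tcp_rot: [-3.142, -0.0, 0.899]
ft_force: [0.7, -0.9, 0.3]
finger_gap: 0.0663
```

```bash
python3 -c "
from h import *
to(.577,-.278,.2,138.5)
f=grab_frame('scene');save('s6',f,(290,90,480,230),s=4)
f=grab_frame('wrist');save('w6',f,s=1.4)"
```

```text
pos [0.6314 0.2429 0.2009] rpy [-1.800e+02 -1.000e-02  5.148e+01] F [ 0.7 -0.9  0.3] T [ 0.   -0.11  0.01] gap 0.0663 t 12.55
shift mm [-441.4  281.8    0.7] turn -87.02
```

View pics/s6.png

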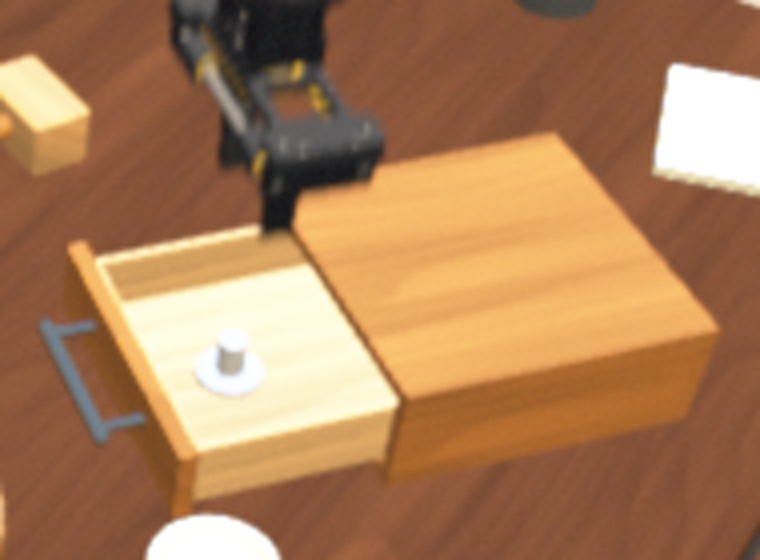

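View pics/w6.png

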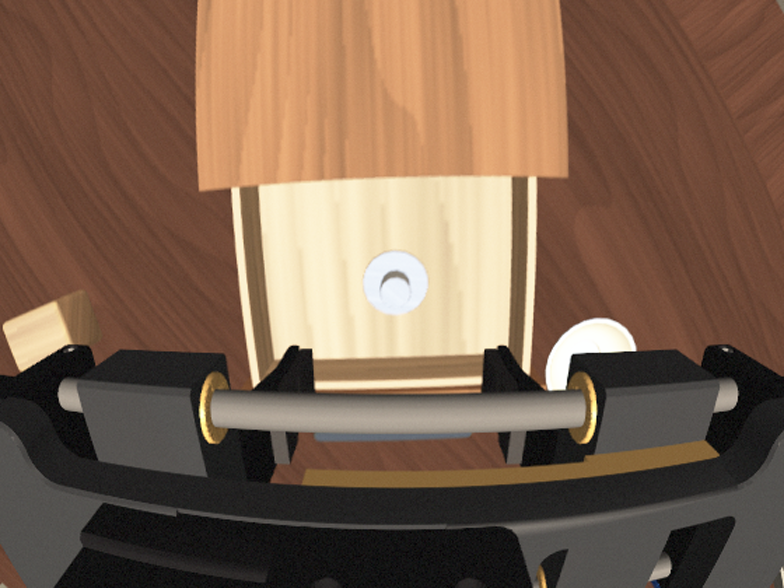

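move_arm:
  steps:
    - [0,-25,16,0,-7]
    - [0,-60,38,0,-15]
    - [0,-100,64,0,-23]
    - [0,-140,90,0,-31]
    - [0,-180,115,0,-39]
    - [0,-220,140,0,-47]
    - [0,-260,166,0,-55]
    - [0,-300,192,0,-63]

```text
clock: 13.45
tool_pos: [0.5945, -0.1133, 0.1991]
tcp_rot: [3.141, 0.001, 2.004]
ft_force: [1.5, 0.8, 0.0]
finger_gap: 0.0869
```

```bash
python3 -c "
from h import *
to(.577,-.278,.2,138.5)"
```

```text
pos [ 0.5945 -0.1133  0.1991] rpy [1.7998e+02 5.0000e-02 1.1481e+02] F [1.5 0.8 0. ] T [ 0.02 -0.21  0.01] gap 0.0869 t 13.45
shift mm [-142.2  -85.    -0.8] turn -23.69
```

move_arm:
  steps:
    - [0,-42,-25,0,-5]
    - [0,-80,-48,0,-12]
    - [0,-115,-69,0,-18]
    - [0,-136,-81,0,-24]
    - [0,-142,-85,0,-24]
    - [0,-142,-85,0,-24]
    - [0,-142,-85,0,-24]
    - [0,-142,-85,0,-24]

```text
clock: 14.25
tool_pos: [0.577, -0.2731, 0.1991]
tcp_rot: [3.141, 0.0, 2.42]
ft_force: [-1.1, -0.8, -0.1]
finger_gap: 0.0871
```

```bash
python3 -c "
from h import *
to(.577,-.278,.042,138.5)
f=grab_frame('wrist');save('w7',f,(140,120,420,330),s=2.8);np.savez('f_w7',im=f[0],d=f[1],p=ctrl.read_state()['tool_pos'],r=ctrl.read_state()['tcp_rot'])
f=grab_frame('scene');save('s7',f,(130,220,270,360),s=5)"
```

```text
pos [ 0.577  -0.2731  0.1991] rpy [1.7996e+02 2.0000e-02 1.3864e+02] F [-1.1 -0.8 -0.1] T [ 0.04 -0.16  0.05] gap 0.0871 t 14.25
shift mm [ -3.1  -3.8 157.1] turn 0.14
```

View pics/w7.png

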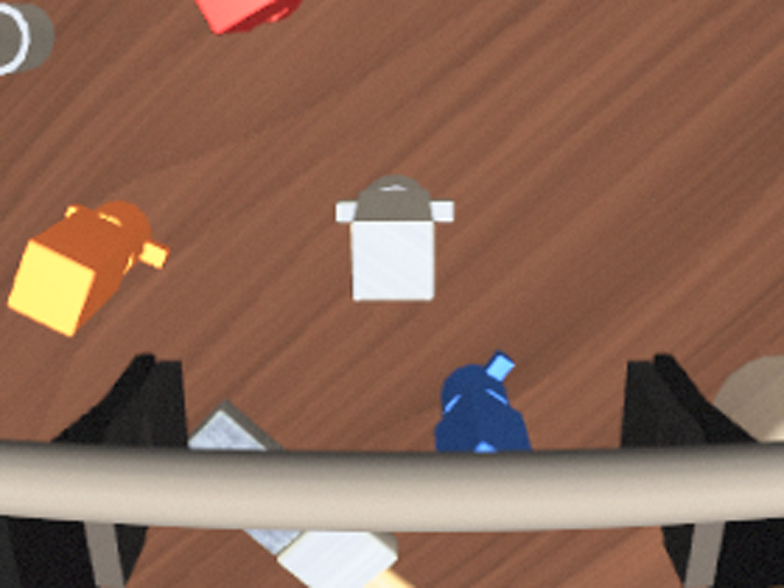

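View pics/s7.png

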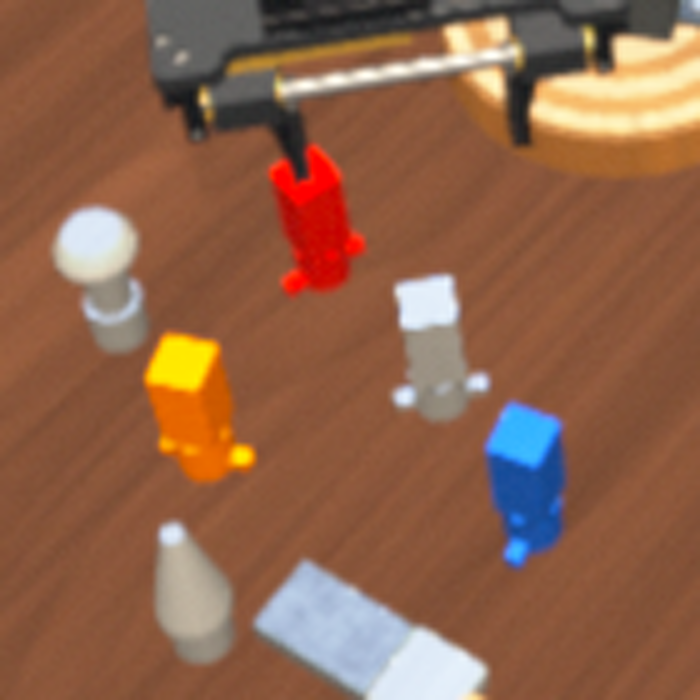

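```bash
cat >> h.py <<'E'
def ww(a,b,z,pos,rot):
    c=camera_info('wrist');M=np.array(c['tool_from_camera']);dx,dy=a-c['cx'],b-c['cy'];r=np.hypot(dx,dy);t=r/c['fx']
    ray=np.array([np.sin(t)*dx/r,-np.sin(t)*dy/r,-np.cos(t)]);R=Ro.from_euler('xyz',rot).as_matrix()
    d=R@M[:3,:3]@ray;o=pos+R@M[:3,3];return o+d*(z-o[2])/d[2]
E
python3 - <<'E'
from h import *
np.set_printoptions(precision=4,suppress=True)
f=np.load('f_w7.npz')
P=np.array([ww(*u(*q,(140,120),2.8),.085,f['p'],f['r']) for q in [(351,221),(435,221),(434,300),(353,300)]])
print(P,P.mean(0));
for i in range(4):
    v=P[(i+1)%4]-P[i];print(np.linalg.norm(v),np.degrees(np.arctan2(v[1],v[0])))
P=np.array([ww(*u(*q,(140,120),2.8),.011,f['p'],f['r']) for q in [(336,211),(454,211)]]);v=P[1]-P[0];print(P.mean(0),np.linalg.norm(v),np.degrees(np.arctan2(v[1],v[0])))
m=np.array([.5771,-.2772]);to(m[0],m[1],.042,138.5)
E
```

```text
[[ 0.5586 -0.2779  0.085 ]
 [ 0.5759 -0.2582  0.085 ]
 [ 0.5952 -0.2753  0.085 ]
 [ 0.5781 -0.2948  0.085 ]] [ 0.577  -0.2765  0.085 ]
0.026208260674529877 48.59886747869544
0.025834199376282993 -41.54624717537046
0.025879196961804355 -131.3696988979853
0.025849658796622745 139.18322838553146
[ 0.5767 -0.2763  0.011 ] 0.04655672573390472 48.60031716425414
pos [ 0.5769 -0.2739  0.199 ] rpy [179.99   0.02 138.61] F [ 0.4  1.  -0.1] T [ 0.04 -0.16  0.04] gap 0.0872 t 14.35
shift mm [ -2.3  -2.4 157. ] turn 0.11
```

move_arm:
  steps:
    - [0,-2,-2,0,0]
    - [0,-2,-2,30,0]
    - [0,-2,-2,65,0]
    - [0,-2,-2,95,0]
    - [0,-2,-2,120,0]
    - [0,-2,-2,140,0]
    - [0,-2,-2,152,0]
    - [0,-2,-2,157,0]

```text
clock: 15.15
tool_pos: [0.5762, -0.2785, 0.0405]
tcp_rot: [-3.141, -0.001, 2.417]
ft_force: [0.2, -0.3, 0.4]
finger_gap: 0.0871
```

move_arm:
  steps:
    - [255,0,0,0,0]
    - [255,0,0,0,0]
    - [255,0,0,0,0]
    - [255,0,0,0,0]
    - [255,0,0,0,0]
    - [255,0,0,0,0]
    - [255,0,0,0,0]
    - [255,0,0,0,0]
  grip_force: 45

```text
clock: 15.95
tool_pos: [0.5766, -0.2788, 0.0416]
tcp_rot: [-3.142, 0.0, 2.417]
ft_force: [0.1, -0.9, 0.0]
finger_gap: 0.031
```

move_arm:
  steps:
    - [255,0,0,0,0]
    - [255,0,0,0,0]
    - [255,0,0,0,0]
    - [255,0,0,0,0]
    - [255,0,0,0,0]
    - [255,0,0,0,0]
    - [255,0,0,0,0]
    - [255,0,0,0,0]

```text
clock: 16.75
tool_pos: [0.5767, -0.2786, 0.0416]
tcp_rot: [3.141, 0.0, 2.417]
ft_force: [1.0, 0.8, 0.7]
finger_gap: 0.0257
```

move_arm:
  steps:
    - [255,0,0,-5,0]
    - [255,0,0,-20,0]
    - [255,0,0,-45,0]
    - [255,0,0,-75,0]
    - [255,0,0,-105,0]
    - [255,0,0,-130,0]
    - [255,0,0,-150,0]
    - [255,0,0,-155,0]

```text
clock: 17.55
tool_pos: [0.5777, -0.2788, 0.1999]
tcp_rot: [3.14, 0.005, 2.417]
ft_force: [0.1, 0.1, -4.9]
finger_gap: 0.0256
```

```bash
python3 -c "
from h import *
to(.502,-.0355,.19,117)
f=grab_frame('wrist');save('w8',f,(140,180,420,390),s=2.8)
np.savez('f_w8',im=f[0],d=f[1])"
```

```text
pos [ 0.5777 -0.2788  0.1999] rpy [179.93   0.26 138.46] F [ 0.1  0.1 -4.9] T [ 0.05 -0.2  -0.02] gap 0.0256 t 17.55
shift mm [218.  131.9   9. ] turn 21.46
```

View pics/w8.png

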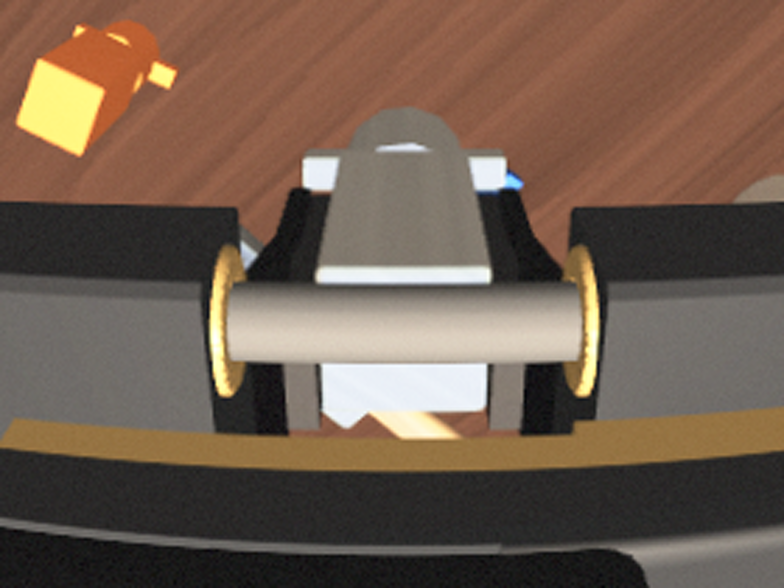

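```bash
cat >> h.py <<'E'
def wt(a,b,z):
    return ww(a,b,z,np.zeros(3),np.zeros(3))
E
python3 - <<'E'
from h import *
np.set_printoptions(precision=1,suppress=True)
for n,q,z in [('front',(317,268),-.0434),('front',(491,268),-.0434),('rear',(322,412),-.0434),('rear',(487,412),-.0434),('lugL top back',(303,153),.0306),('lugR top back',(505,153),.0306),('lugL front',(303,190),.0306),('lugR front',(505,190),.0306),('bodybotL',(345,152),.0116),('bodybotR',(468,152),.0116),('foot far',(407,108),.0416)]:
    print(n,1000*wt(*u(*q,(140,180),2.8),z))
E
```

```text
front [ 14.2 -11.9 -43.4]
front [ 14.2  13.5 -43.4]
rear [-11.5 -12.2 -43.4]
rear [-11.6  13.9 -43.4]
lugL top back [  6.6 -21.9  30.6]
lugR top back [ 6.6 23.7 30.6]
lugL front [ -2.3 -22.2  30.6]
lugR front [-2.3 24.  30.6]
bodybotL [ 13.4 -11.1  11.6]
bodybotR [13.4 13.8 11.6]
foot far [14.   1.6 41.6]
```

```bash
python3 -c "
from h import *
to(.538,-.107,.19,117)"
```

```text
pos [ 0.5772 -0.2788  0.1991] rpy [179.97   0.19 138.46] F [ 0.8 -1.1 -3.6] T [ 0.01 -0.19 -0.05] gap 0.0258 t 17.6
shift mm [143.4 102.6   8.6] turn 21.46
```

move_arm:
  steps:
    - [255,20,14,0,3]
    - [255,48,34,0,7]
    - [255,76,54,0,11]
    - [255,104,74,0,15]
    - [255,128,92,0,19]
    - [255,143,102,0,21.5]
    - [255,143,102,0,21.5]
    - [255,143,102,0,21.5]

```text
clock: 18.4
tool_pos: [0.5365, -0.1078, 0.1958]
tcp_rot: [-3.14, 0.0, 2.043]
ft_force: [0.1, 0.5, -4.2]
finger_gap: 0.0258
```

move_arm:
  steps:
    - [255,0,0,0,0]
    - [255,0,0,0,0]
    - [255,0,0,0,0]
    - [255,0,0,0,0]
    - [255,0,0,0,0]
    - [255,0,0,0,0]
    - [255,0,0,0,0]
    - [255,0,0,0,0]

```text
clock: 19.2
tool_pos: [0.5372, -0.1075, 0.1966]
tcp_rot: [3.142, 0.0, 2.042]
ft_force: [0.2, 0.1, -4.5]
finger_gap: 0.0254
```

```bash
python3 -c "
from h import *
to(.502,-.0355,.19,117)
f=grab_frame('wrist');save('w9',f,s=1.4);save('w9c',f,(230,90,340,170),s=7)
np.savez('f_w9',im=f[0],d=f[1])"
```

```text
pos [ 0.5372 -0.1075  0.1966] rpy [1.8000e+02 1.0000e-02 1.1697e+02] F [ 0.2  0.1 -4.5] T [ 0.   -0.13 -0.  ] gap 0.0254 t 19.2
shift mm [80.1  1.3  6.6] turn -0.03
```

View pics/w9.png

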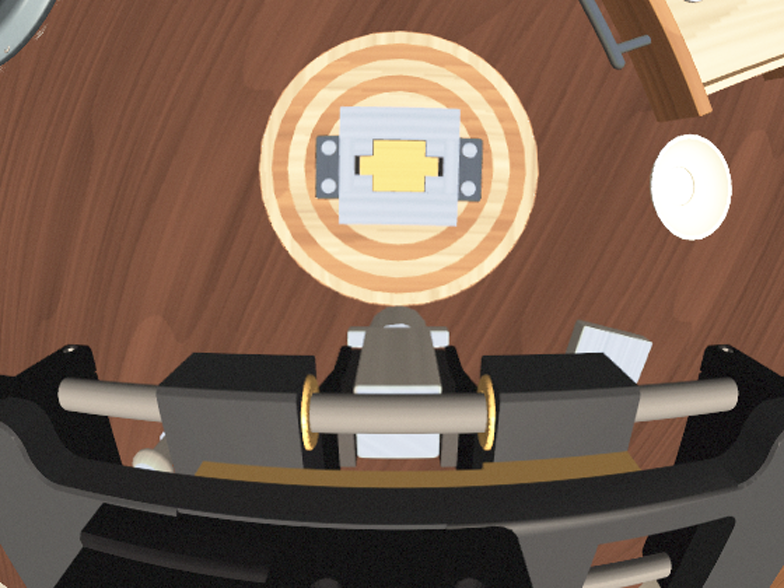

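View pics/w9c.png

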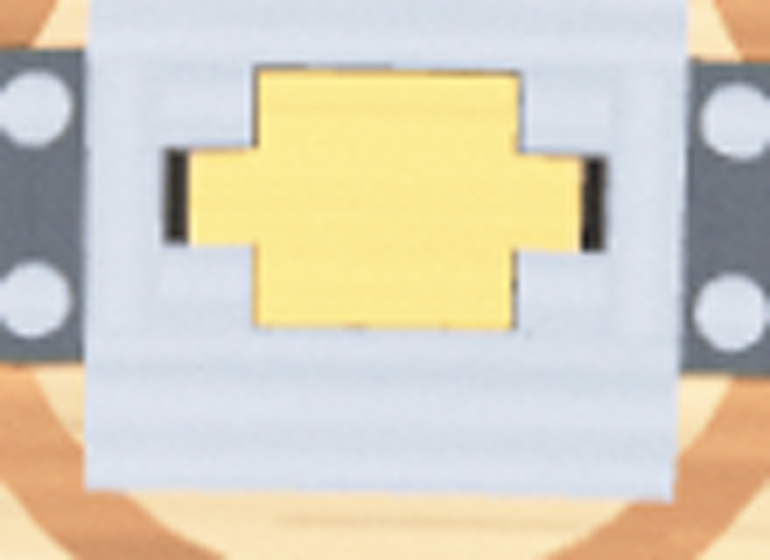

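```bash
python3 - <<'E'
from h import *
np.set_printoptions(precision=2,suppress=True)
def m(n,L,z,o,s):
    P=1000*np.array([wt(*u(*q,o,s),z) for q in L]);print(n,P[:,:2].tolist() and P[:,:2],P.mean(0)[:2]);return P
for n,L in (('sq',[(256,66),(520,72),(515,329),(253,327)]),('slot',[(165,148),(606,156),(604,251),(163,241)])):
    P=m(n,L,.1066,(230,90),7)
    for a,b in((0,1),(3,2)):
        v=P[b]-P[a];print(np.linalg.norm(v),np.degrees(np.arctan2(v[0],v[1])))
m('st top',[(355,385),(441,385),(440,457),(358,457)],-.0434,(0,0),1.4)
m('lug',[(348,331),(449,331),(449,345),(348,345)],.0306,(0,0),1.4)
P=m('log',[(398,31),(538,166),(397,305),(260,168)],.1566,(0,0),1.4)
E
```

```text
sq [[ 96.74 -13.39]
 [ 96.06  17.36]
 [ 65.52  16.92]
 [ 65.74 -13.86]] [81.02  1.76]
30.762879505036686 -1.2704226651044588
30.776154396028186 -0.4177012706622692
slot [[ 87.14 -24.08]
 [ 86.23  27.49]
 [ 74.93  27.33]
 [ 76.09 -24.38]] [81.1   1.59]
51.57113070555037 -1.0151581270633065
51.73160050589672 -1.289039931201365
st top [[ 14.82 -11.55]
 [ 14.8   13.54]
 [-10.93  14.29]
 [-10.89 -11.63]] [1.95 1.16]
lug [[  5.69 -21.45]
 [  5.67  24.22]
 [ -1.12  24.46]
 [ -1.1  -21.69]] [2.28 1.39]
log [[180.33   1.37]
 [ 84.92 101.37]
 [-18.17   0.69]
 [ 83.31 -96.98]] [82.6   1.61]
```

move_arm:
  steps:
    - [255,20,0,0,0]
    - [255,45,0.5,0,0.5]
    - [255,66,0.5,0,1]
    - [255,79.5,0.5,0,1]
    - [255,79.5,0.5,15,1]
    - [255,79.5,0.5,35,1]
    - [255,79.5,0.5,50,1]
    - [255,79.5,0.5,55,1]

```text
clock: 20.05
tool_pos: [0.5003, -0.0374, 0.1391]
tcp_rot: [-3.138, -0.002, 2.023]
ft_force: [-0.1, -0.2, -4.4]
finger_gap: 0.0259
```

move_arm:
  steps:
    - [255,0,0,0,0]
    - [255,0,0,0,0]
    - [255,0,0,0,0]
    - [255,0,0,0,0]
    - [255,0,0,0,0]
    - [255,0,0,0,0]
    - [255,0,0,0,0]
    - [255,0,0,0,0]

```text
clock: 20.85
tool_pos: [0.5015, -0.0365, 0.1416]
tcp_rot: [3.142, 0.0, 2.024]
ft_force: [0.1, -0.8, -4.8]
finger_gap: 0.0257
```

```bash
python3 -c "
from h import *
to(.502,-.0355,.1056,116)
f=grab_frame('scene');save('s10',f,(215,150,305,230),s=8)
f=grab_frame('side');save('d10',f,(260,150,350,230),s=8)
f=grab_frame('wrist');save('w10',f,(180,160,390,320),s=3.7)"
```

```text
pos [ 0.5015 -0.0365  0.1416] rpy [1.8000e+02 1.0000e-02 1.1596e+02] F [ 0.1 -0.8 -4.8] T [-0.04 -0.14 -0.02] gap 0.0257 t 20.85
shift mm [ 0.7  0.8 36. ] turn -0.04
```

View pics/s10.png

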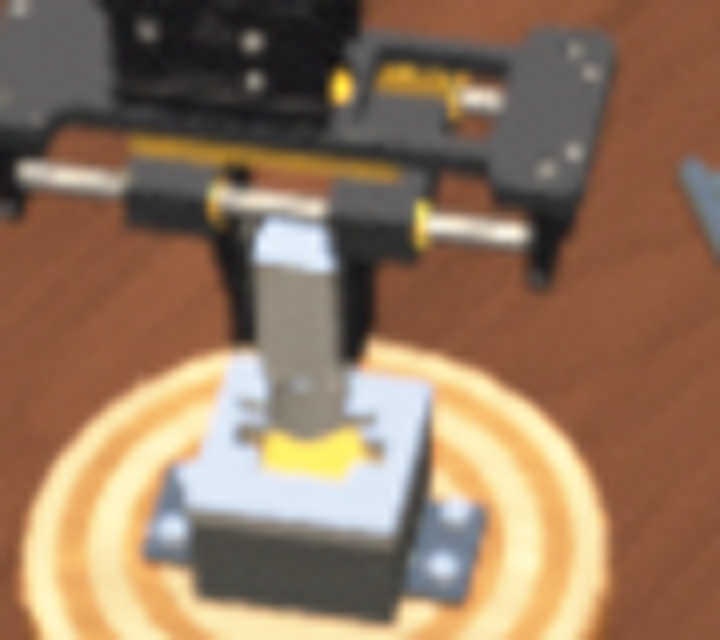

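View pics/d10.png

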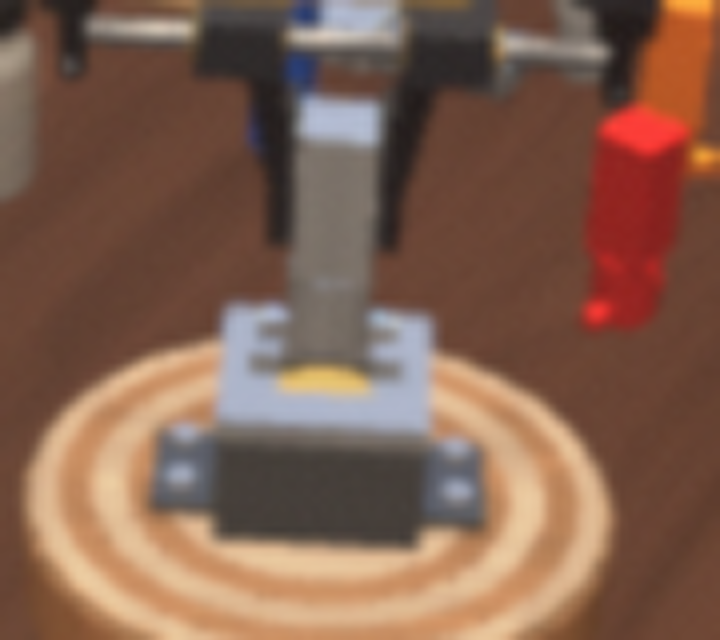

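View pics/w10.png

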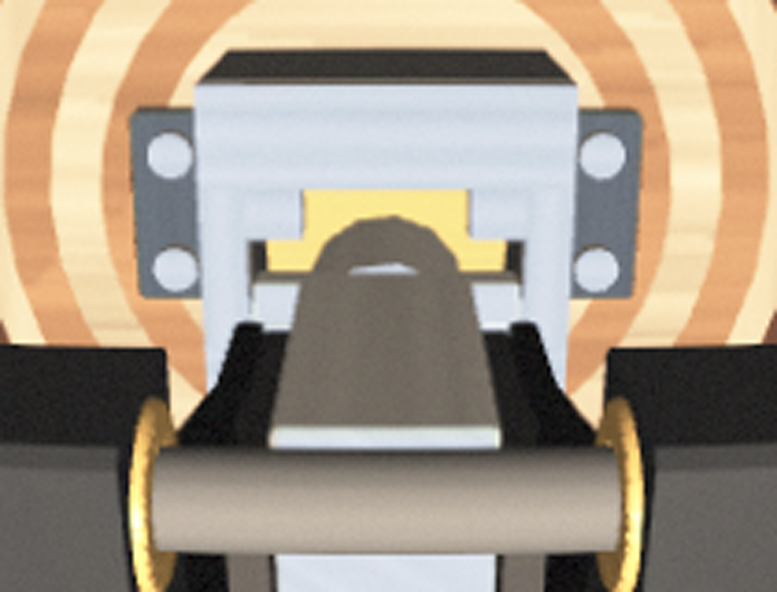

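move_arm:
  steps:
    - [255,0,0,3,0]
    - [255,0,0,6,0]
    - [255,0,0,9,0]
    - [255,0,0,11,0]
    - [255,0,0,13,0]
    - [255,0,0,15,0]
    - [255,0,0,17,0]
    - [255,0,0,17,0]

```text
clock: 21.8
tool_pos: [0.5014, -0.0365, 0.1243]
tcp_rot: [-3.141, -0.0, 2.024]
ft_force: [-0.1, -0.5, -4.1]
finger_gap: 0.0258
```

move_arm:
  steps:
    - [255,0,0,1.5,0]
    - [255,0,0,3,0]
    - [255,0,0,4.5,0]
    - [255,0,0,6,0]
    - [255,0,0,7.5,0]
    - [255,0,0,9,0]
    - [255,0,0,10,0]
    - [255,0,0,10,0]

```text
clock: 22.6
tool_pos: [0.5016, -0.0365, 0.1151]
tcp_rot: [-3.141, 0.001, 2.024]
ft_force: [-2.2, -0.2, 2.9]
finger_gap: 0.0259
```

move_arm:
  steps:
    - [255,0,0,2,0]
    - [255,0,0,4,0]
    - [255,0,0,6,0]
    - [255,0,0,8,0]
    - [255,0,0,9,0]
    - [255,0,0,10,0]
    - [255,0,0,10,0]
    - [255,0,0,10,0]

```text
clock: 23.4
tool_pos: [0.5017, -0.0365, 0.1054]
tcp_rot: [-3.141, 0.001, 2.024]
ft_force: [-3.8, -0.5, 10.5]
finger_gap: 0.0257
```

move_arm:
  steps:
    - [255,0,0,1,0]
    - [255,0.1,-0.1,1,5]
    - [255,0.1,-0.2,1,11]
    - [255,0.2,-0.3,1,17]
    - [255,0.3,-0.5,1,24]
    - [255,0.5,-0.6,1,31]
    - [255,0.7,-0.7,1,38]
    - [255,0.8,-0.8,1,43]

```text
clock: 24.2
tool_pos: [0.5004, -0.0364, 0.1053]
tcp_rot: [3.141, 0.002, 1.27]
ft_force: [-6.2, -2.0, 18.1]
finger_gap: 0.0261
```

```bash
python3 -c "
from h import *
to(.502,-.0355,.1056,30)"
```

```text
pos [ 0.5004 -0.0364  0.1053] rpy [1.7998e+02 1.4000e-01 7.2740e+01] F [-6.2 -2.  18.1] T [-0.35  1.75  0.09] gap 0.0261 t 24.2
shift mm [ 1.3  1.3 -0.3] turn 42.74
```

move_arm:
  steps:
    - [255,0.1,-0.1,0,6]
    - [255,0.1,-0.2,0,12]
    - [255,0.2,-0.3,0,18]
    - [255,0.4,-0.5,0,25]
    - [255,0.5,-0.6,0,31]
    - [255,0.7,-0.7,0,38]
    - [255,0.8,-0.8,0,43]
    - [255,0.8,-0.8,0,43]

```text
clock: 25.0
tool_pos: [0.4997, -0.0357, 0.1053]
tcp_rot: [3.139, 0.002, 0.523]
ft_force: [-6.4, -1.5, 18.0]
finger_gap: 0.0258
```

```bash
python3 -c "
from h import *
to(.502,-.0355,.1056,30)"
```

```text
pos [ 0.4997 -0.0357  0.1053] rpy [1.7988e+02 1.1000e-01 2.9970e+01] F [-6.4 -1.5 18. ] T [-0.45  1.9   0.26] gap 0.0258 t 25.0
shift mm [ 2.1  1.  -0.3] turn -0.03
```

move_arm:
  steps:
    - [255,0,0,0,1]
    - [255,0,0,0,2]
    - [255,0,0,0,3]
    - [255,0,0,0,3]
    - [255,0,0,0,3]
    - [255,0,0,0,3]
    - [255,0,0,0,3]
    - [255,0,0,0,3]

```text
clock: 25.8
tool_pos: [0.4993, -0.0357, 0.1053]
tcp_rot: [3.139, 0.003, 0.473]
ft_force: [-8.0, -2.1, 19.3]
finger_gap: 0.0258
```

```bash
python3 -c "
from h import *
to(.502,-.0355,.1056,30)
f=grab_frame('scene');save('s11',f,(215,150,305,230),s=8)
f=grab_frame('side');save('d11',f,(260,150,350,230),s=8)
f=grab_frame('wrist');save('w11',f,(180,160,390,320),s=3.7)"
```

```text
pos [ 0.4993 -0.0357  0.1053] rpy [1.7988e+02 1.6000e-01 2.7130e+01] F [-8.  -2.1 19.3] T [-0.48  2.14  0.59] gap 0.0258 t 25.8
shift mm [ 2.5  1.  -0.3] turn -2.87
```

View pics/s11.png

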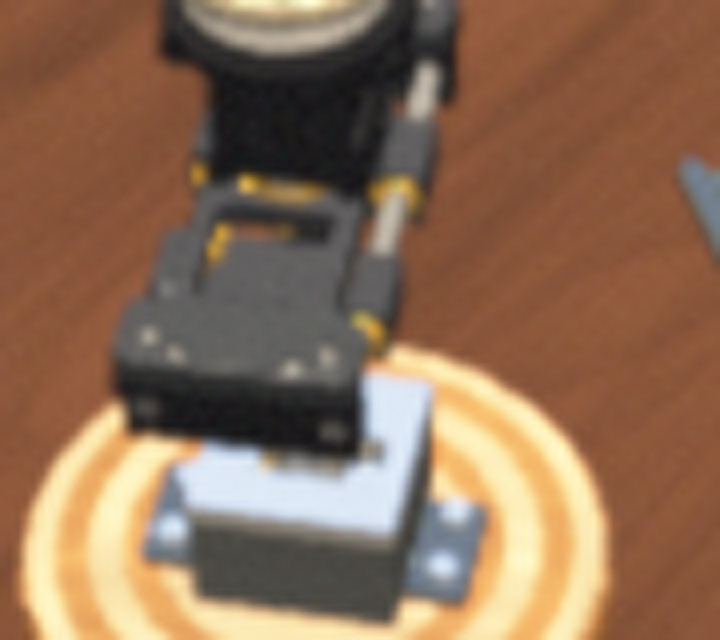

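View pics/d11.png

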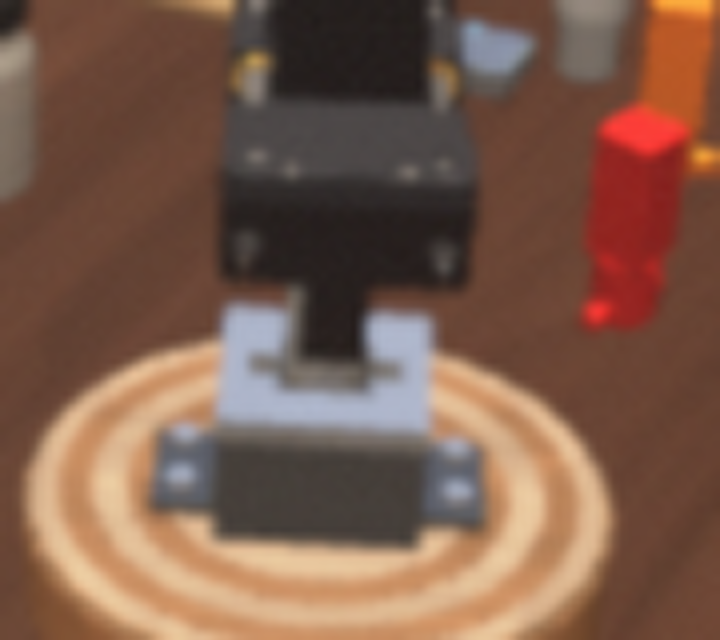

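View pics/w11.png

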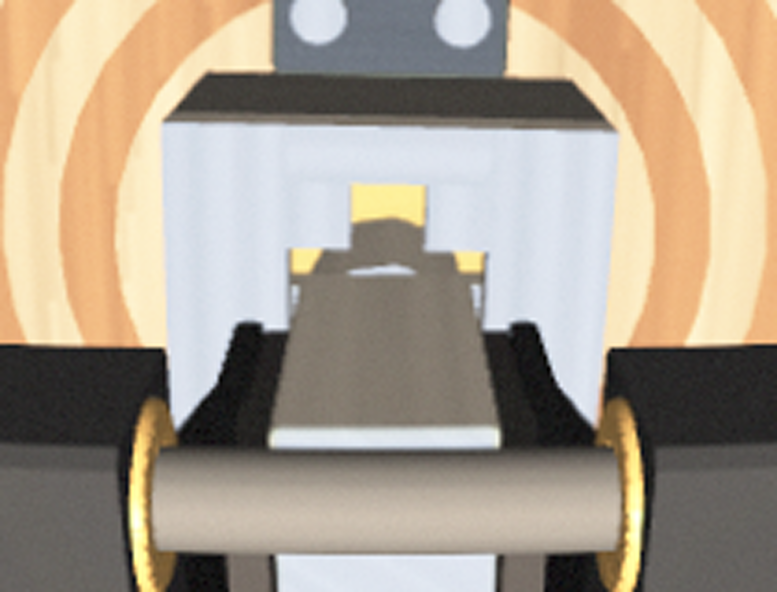

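move_arm:
  steps:
    - [255,0,0,0,0.5]
    - [255,0,0,0,1]
    - [255,0,0,0,1.5]
    - [255,0,0,0,2]
    - [255,0,0,0,2]
    - [255,0,0,0,2]
    - [255,0,0,0,2]
    - [255,0,0,0,2]

```text
clock: 26.75
tool_pos: [0.4993, -0.0357, 0.1053]
tcp_rot: [3.139, 0.003, 0.44]
ft_force: [-7.9, -1.2, 19.2]
finger_gap: 0.0258
```

```bash
python3 -c "
from h import *
to(.502,-.0355,.1056,30)"
```

```text
pos [ 0.4993 -0.0357  0.1053] rpy [1.7985e+02 1.6000e-01 2.5230e+01] F [-7.9 -1.2 19.2] T [-0.38  2.12  0.95] gap 0.0258 t 26.75
shift mm [ 2.5  1.  -0.3] turn -4.77
```

move_arm:
  steps:
    - [255,0,0,0,-1]
    - [255,0,0,0,-1]
    - [255,0,0,0,-1]
    - [255,0,0,0,-1]
    - [255,0,0,0,-1]
    - [255,0,0,0,-1]
    - [255,0,0,0,-1]
    - [255,0,0,0,-1]

```text
clock: 27.55
tool_pos: [0.4993, -0.0357, 0.1053]
tcp_rot: [3.139, 0.003, 0.457]
ft_force: [-8.1, -1.8, 19.6]
finger_gap: 0.0255
```

```bash
python3 -c "
from h import *
to(.502,-.0355,.1056,30)
f=grab_frame('scene');save('s12',f,s=1.4)"
```

```text
pos [ 0.4993 -0.0357  0.1053] rpy [1.7987e+02 1.6000e-01 2.6180e+01] F [-8.1 -1.8 19.6] T [-0.49  2.18  0.74] gap 0.0255 t 27.55
shift mm [ 2.5  1.1 -0.3] turn -3.82
```

View pics/s12.png

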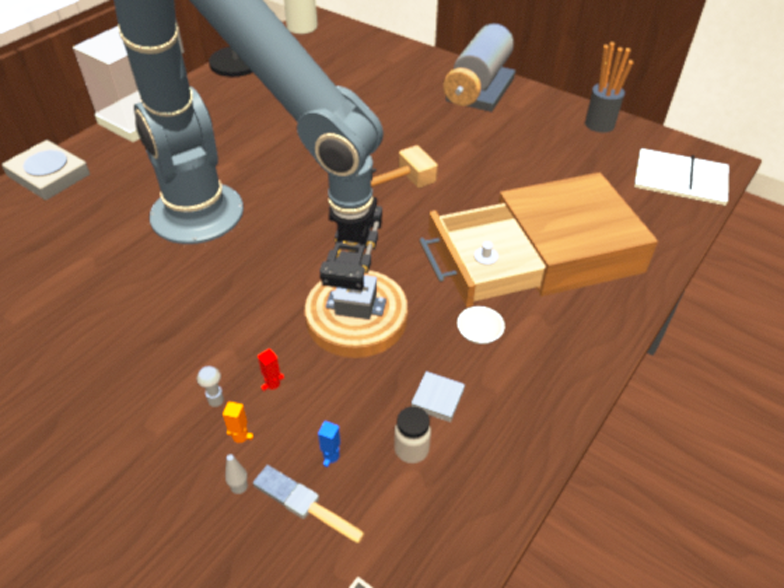

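Cap upright in the open drawer at (486,252), everything else where it stood, stake held down at the stop. Handing in.

```bash
python3 -c "
from h import *
print(ctrl.sign_off())"
```

```text
the job is handed in; nothing more can be done
None
```

The job is done and handed in at about 27.6 s of the 64 s allowed, with the gripper still holding the stake pressed down and turned to the stop.

- **Dust cap:** I lifted it off the holder and set it down on the drawer floor, opening the fingers only after the floor pushed back. The last scene picture shows it upright in the open drawer.
- **Stake:** I picked up the grey square stake with the two lugs, lowered it into the slots, pressed it home and turned it clockwise.
- **Final depth:** The tool height is 105.3 mm, against the 105.6 mm I expected for fully home. The wrist reads 19.6 N upward, more than the roughly 10 N the spring needs, so the plate is on its bottom stop.
- **Final turn:** The tool turned about 90° in all. Past about 86° the torque rose steadily, about 0.18 N m per degree, which is the stop. It is held at 0.74 N m with a finger opening of 25.5 mm.
- **Other things:** The drawer is still open, and nothing else visible in the last scene picture appears to have moved.

**What went wrong or stayed off:**
- My first try at the cap came up empty because I lifted before the fingers had closed. The cap stayed seated and the second grasp held.
- A side force of about 8 N remains at the wrist from small misalignment, well under the limits.

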